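# Hold the sprung canister holder open at its marker

## Task

The steel canister is about to go into the spring-jaw holder, so first take the egg cup out of the holder and stand it upright on the turntable, not touching the tumbler there. Then pull the jaw's handle out until its pointer lines up with the small sliding marker, and finish while still holding it there: the spring shuts the jaw as soon as it is let go. Leave the marker and everything else where they are.

Things in the scene. Friction and masses are not known exactly. Their poses are not given: they have to be found in the camera images.
- holder: Canister holder fixed to the cart top: bamboo base 300 x 180 x 15 mm with a fixed V stop, 60 mm high, at its +x end and a sprung jaw in front of it. Origin: centre of the underside. Its +x runs from the pull handle to the V stop, +y to its left side, where a scale bar 28 mm high lies along x, 72 mm off the centre line, 25 to 145 mm to -x of the origin.
- jaw: Sliding jaw and its pull handle, one piece. Axes and, when shut, origin are the holder's; pulling moves it along the holder's -x. Starts shut; travel 85 mm; the spring always pulls it shut, 4.5 N at rest plus 0.9 N per 10 mm. Jaw block 80 mm wide, 61 mm high over the cart top, from 15 to 36 mm to +x of the origin.
- handle_top (a point): Centre of the top edge of the pull handle: an upright aluminium paddle, 16 mm thick along the holder's x, 50 mm wide along y, top 76 mm over the cart top, 45 mm to -x of the jaw's origin. It stands on a flat tongue whose top is 24 mm over the cart top.
- pointer_tip (a point): Tip of the thin dark pointer that sticks out of the paddle's left (+y) side at the middle of the paddle's thickness, 64 mm left of the paddle's centre, 32 mm over the cart top. It moves with the jaw.
- marker (a point): Small dark marker on the scale bar: a block 10 mm (along x) x 22 mm with an 8 mm wide, 10 mm high stud; the point is its centre, 36 mm over the cart top. It sits 30 to 68 mm to -x of the pointer's rest; friction keeps it there. Lined up = pointer tip level with the block along the holder's x; the pointer passes beside it without touching.
- egg_cup: Green silicone egg cup, 62 mm tall: a foot of 46 mm diameter, a thin stem of 24 mm, and above 34 mm a straight-sided open bowl of 50 mm outer diameter, wall 4 mm. About 45 g. Origin: centre of its underside, z up. It starts standing on the holder's base (15 mm over the cart top) in the 80 mm wide space between jaw and V stop.
- turntable: Lazy-susan turntable: bamboo disc of 240 mm diameter, its top 25 mm over the cart top, turning stiffly on a fixed foot. Origin: on its axis at the cart top, z up; this body is the fixed foot.
- tumbler_a: Yellow plastic tumbler, 72 mm rim diameter, 100 mm tall, standing on the turntable about 68 mm from its axis. Origin: centre of its underside. To be left alone.
- tumbler_b: The same tumbler standing on the cart top to one side. Origin: centre of its underside. To be left alone.
- canister: Steel lunch canister with a grey flip-top lid, 100 mm diameter, 132 mm tall, standing on the cart top to one side. Origin: centre of its underside. To be left alone.
- spoon: Wooden spoon, 240 mm long, lying along its x on the cart top between holder and turntable. To be left alone.
- salt_jar: Glass salt jar with a steel cap, 42 mm diameter, 75 mm tall. Origin: centre of its underside. To be left alone.

How it is judged:
By the outcome, as a careful person would: the job done as asked, in the order asked, and still so for the second after the job is handed in, while the arm keeps its last pose, push and grip.
It also fails if it takes over 64 s, if anything falls off the work surface, if the arm or the gripper's body presses on something with over 40 N, if the wrist force passes 120 N, or if a joint passes its speed limit or range.

## Robot

A 6-joint arm with a two-finger parallel gripper is mounted at the origin on the work surface. World frame = base frame: x ahead of the robot, y to its left, z up, the work surface at z = 0. Lengths are in m, angles in rad, forces in N, time in s.
With the tool pointing down it reaches from about 0.3 to 0.85 m from the base axis. Payload 4.2 kg.
Tool frame: the origin (TCP) lies midway between the tips of the shut fingers; the grasp point (between the pads) lies 19 mm behind it; z points along the fingers, y is the direction in which the jaws open and shut (so a half turn about z gives the same grasp; the last joint's range is limited). The gripper opens to 91 mm and grips with 3 to 60 N. Pads are 32 mm wide; open, the fingers measure 118 mm over their backs; the gripper's body (76 mm by 178 mm) begins 60 mm behind the grasp point.
Start: joints at [1.315, 0.32, 1.565, -0, 1.257, -0.02], TCP at [0.134, 0.559, 0.214] pointing down, gripper open.
Joint ranges: [-3.11, 3.11], [-0.84, 2.01], [0.21, 2.61], [-1.34, 4.49], [0.05, 2.63], [-2.56, 2.56]. Speed limits (rad/s): [2.57, 2.57, 3.14, 3.14, 3.14, 3.14].

## Interface

Orientations are given as a unit quaternion [w, x, y, z].
In Python, from station import movep, servo_line, movej, open_jaws, gripper_close, wait, inverse_kinematics, sense, camera, camera_model, MotionError, finish_job gives the robot as it stands. Calls block until the motion is done:
- movep(position, orientation): joint-space move of the TCP to a pose.
- servo_line(position, frame=None, v=0.15): straight line of the TCP; frame=None keeps the orientation; v is the mean speed in m/s.
- movej(angles): joint-space move.
- open_jaws() and gripper_close(effort=None): open the fingers fully, or close them until they stop; effort is the grip in N (None keeps the last).
- wait(seconds).
- inverse_kinematics(position, orientation): joint angles nearest the present ones, or None.
- sense(): the state.
- camera(name): name is "scene" or "side" or "wrist"; returns (picture, depth): 480x640x3 uint8, blue, green, red; 480x640 float32, m along the optical axis (not along the pixel's ray), 0 where there is no reading.
- camera_model(name): a dict with "intrinsics" (3x3 intrinsics, pixels), "dist" ([k1, k2, p1, p2, k3] as OpenCV has them; the pictures are not rectified), "position" and "rotation" of the camera in the world. Camera axes: x right, y down, z forward; pixel columns grow to the right and rows downward; lengths in m; the calibration is good to about 2 mm. A picture is of the moment at which its call begins: read the wrist's pose just before it. camera_model takes no time and is no camera call; for the wrist camera it gives the pose at the moment of the call.
A pose or a line that the arm cannot do raises MotionError and nothing moves.
- finish_job(): hands the job in, once; it reports no verdict.
The state is a dict: "time": time; "joint_pos": joint angles; "joint_velocities": joint speeds; "effort": joint torques, N m; "eef_pos": TCP position; "tool_rot": TCP orientation; "wrist_force": force on the tool from outside, world axes, zero at the start; "moment": the same for the moment, N m; "gripper_width": opening from 0.0 (shut) to 1.0 (fully open).
Only numpy, scipy, OpenCV 4.12 (cv2) and the standard library are available. Lean on these libraries where they do the work, as an engineer would, in place of code of your own. Each camera call takes 0.05 s, during which the arm holds its last target. There are 200 camera calls.

## Working session

There is one attempt and no reset: what is moved stays moved. The work goes in short steps, each a Python script; the robot and the scene stay as the last script left them, time stands still between calls to the robot, and variables do not carry over. Pictures are saved under pics/ and viewed, about 8 in all and at most 12, crops included, and the job is handed in when it is done.

```bash
mkdir -p pics
cat > h.py <<'E'
import numpy as np, cv2
from station import *
def cloud(name):
    m=camera_model(name); im,d=camera(name)
    K=np.array(m["intrinsics"]);R=np.array(m["rotation"]);p=np.array(m["position"])
    if R.shape!=(3,3):
        from scipy.spatial.transform import Rotation as Ro
        R=Ro.from_quat(np.roll(R,-1)).as_matrix()
    v,u=np.mgrid[0:480,0:640]
    n=cv2.undistortPoints(np.stack([u.ravel(),v.ravel()],1).astype(np.float64)[:,None],K,np.array(m["dist"],float))[:,0].reshape(480,640,2)
    P=np.dstack([n[...,0]*d,n[...,1]*d,d])@R.T+p
    P[d<=0]=np.nan
    return im,P
E
python3 - <<'E'
from h import *
print(sense())
for n in("scene","side"):
    im,P=cloud(n); cv2.imwrite(f"pics/{n}0.png",im); np.savez(f"{n}0.npz",im=im,P=P)
    print(n,camera_model(n)["position"])
E
```

```text
{'time': 0.0, 'joint_pos': array([ 1.31502517e+00,  3.20269910e-01,  1.56565702e+00, -7.19699353e-06,
        1.25740110e+00, -2.00154908e-02]), 'joint_velocities': array([ 0.00078162, -0.00112225,  0.00055317,  0.00170684,  0.00170928,
        0.00207811]), 'effort': array([-3.55376460e-04, -4.12441957e+01, -2.31981432e+01,  7.27695459e-02,
        4.54218406e-02, -1.45207810e-04]), 'eef_pos': array([0.13419072, 0.55860755, 0.21314146]), 'tool_rot': array([-1.15879886e-04,  1.17603887e-01,  9.93060206e-01, -8.59922784e-04]), 'wrist_force': array([ 0.7920048 , -0.05776003, -0.41346662]), 'moment': array([-0.01809699,  0.04690764,  0.04849197]), 'gripper_width': 0.9977354576772143}
scene [1.39526526 0.79488739 1.01846097]
side [ 0.38786434 -1.00553329  1.04506332]
```

View pics/scene0.png

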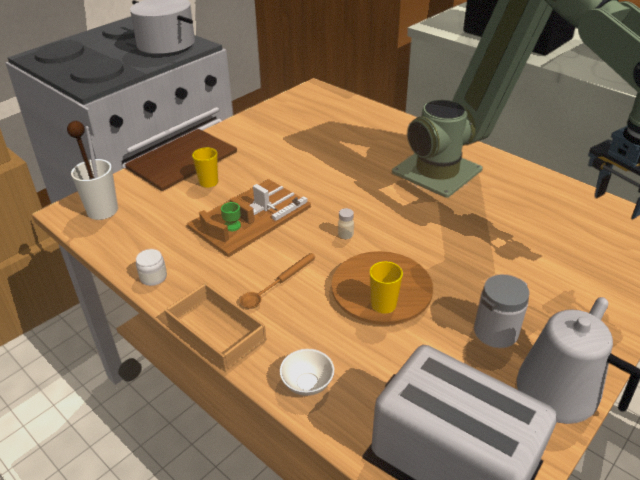

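View pics/side0.png

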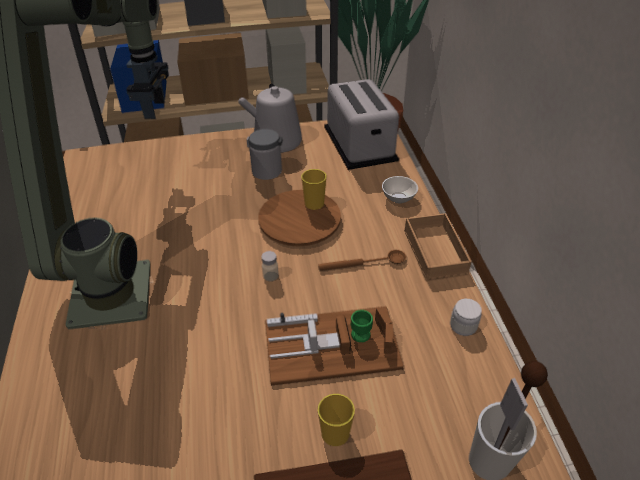

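The scene view shows the holder at about (250,215) with the green cup at (231,213), and the turntable at (382,287) with its tumbler at (385,287). In the side view the cup is at (361,325), the paddle at (312,335), the scale bar at (293,320) with its marker at (283,317), and the turntable at (300,217).

Run:
```python
import numpy as np,cv2
for n in("scene","side"):
    f=np.load(n+"0.npz");im=f["im"];P=f["P"]
    h=cv2.cvtColor(im,cv2.COLOR_BGR2HSV); X=P[...,0];Y=P[...,1];Z=P[...,2]
    print(n)
    def circ(m,z0,z1,lab):
        q=P[m&(Z>z0)&(Z<z1)]
        if len(q)<5: print(lab,len(q));return
        c,r=cv2.minEnclosingCircle(q[:,:2].astype(np.float32)); print(lab,len(q),np.round(c,4),round(r,4),'zmax',np.nanpercentile(q[:,2],98).round(4))
    box=(X>.2)&(X<.9)&(Y>-.6)&(Y<.5)
    g=box&(h[...,0]>50)&(h[...,0]<85)&(h[...,1]>120)
    circ(g,.066,.09,'egg rim')
    ye=box&(h[...,0]>20)&(h[...,0]<32)&(h[...,1]>180)
    circ(ye&(Y>0),.112,.14,'tumA rim'); circ(ye&(Y<0),.09,.11,'tumB rim')
    ref={'scene':(350,285),'side':(280,217)}[n]; c0=P[ref[1],ref[0]]; print('tt pt',c0)
    tt=(Z>.021)&(Z<.029)&(np.hypot(X-c0[0],Y-c0[1])<.25)&(Y>c0[1]-.2)
    nl,lb=cv2.connectedComponents(tt.astype(np.uint8)); circ(lb==lb[ref[1],ref[0]],0,1,'tt')
    # holder base
    ec=P[{'scene':(213,231),'side':(325,361)}[n]]
    hb=(Z>.009)&(Z<.2)&(np.hypot(X-ec[0],Y-ec[1])<.3)
    nl,lb,st,_=cv2.connectedComponentsWithStats(hb.astype(np.uint8)); k=lb[{'scene':(213,231),'side':(325,361)}[n]]
    q=P[lb==k]; print('holder',st[k],cv2.minAreaRect(q[q[:,2]<.03][:,:2].astype(np.float32)))
    print(cv2.minAreaRect(q[:,:2].astype(np.float32)))
    pd=q[(q[:,2]>.07)&(q[:,2]<.082)]; 
    hold=(lb==k)&(Z>.071)&(Z<.08)&(h[...,1]<60); q=P[hold]; print('paddle top',len(q),q.mean(0) if len(q) else 0,q.min(0) if len(q) else 0,q.max(0) if len(q) else 0)
    print('table z',np.nanmedian(Z[box]))
```

```text
scene
egg rim 92 [ 0.6132 -0.2494] 0.028 zmax 0.0807
tumA rim 346 [0.586 0.238] 0.0395 zmax 0.1271
tumB rim 163 [ 0.5061 -0.4811] 0.0416 zmax 0.1025
tt pt [0.58517719 0.13835527 0.0226442 ]
tt 4010 [0.5348 0.1934] 0.1234 zmax 0.0284
holder [ 187  179  124   76 4460] ((0.5439674854278564, -0.25880783796310425), (0.18943946063518524, 0.30665165185928345), 87.62200164794922)
((0.5439674854278564, -0.25880783796310425), (0.18943946063518524, 0.30665165185928345), 87.62200164794922)
paddle top 62 [ 0.50012882 -0.2550982   0.07562015] [ 0.49145655 -0.28097972  0.0714987 ] [ 0.50823294 -0.2305409   0.0798323 ]
table z 0.000686866491678817
side
egg rim 178 [ 0.61   -0.2491] 0.0255 zmax 0.0811
tumA rim 7 [0.581  0.2349] 0.0359 zmax 0.1261
tumB rim 4
tt pt [0.47580873 0.19689578 0.02563912]
tt 2773 [0.5277 0.1937] 0.1238 zmax 0.0288
holder [ 264  306  139   79 8221] ((0.5398449897766113, -0.2584426999092102), (0.18314296007156372, 0.3026961386203766), 88.10847473144531)
((0.5398449897766113, -0.2584426999092102), (0.18314296007156372, 0.3026961386203766), 88.10847473144531)
paddle top 114 [ 0.4938514  -0.25825178  0.07684955] [ 0.48530253 -0.28225016  0.07106472] [ 0.50258508 -0.23026189  0.07991262]
table z 0.0025604839301854865
```

```bash
cat >> h.py <<'E'
from scipy.spatial.transform import Rotation as Ro
def down(a):
    "tool z down, tool y at world angle a (rad); picks half turn with smaller joint 6"
    y=np.array([np.cos(a),np.sin(a),0]); z=np.array([0,0,-1.]); x=np.cross(y,z)
    return np.roll(Ro.from_matrix(np.stack([x,y,z],1)).as_quat(),1)
def best(p,a):
    c=[]
    for k in(0,np.pi):
        q=inverse_kinematics(p,down(a+k))
        if q is not None: c.append((abs(q[5]),k,q))
    c.sort(key=lambda t:t[0]); print("ik",[np.round(t[2],2) for t in c]); return down(a+c[0][1])
YAW=np.radians(-2.0)
E
python3 - <<'E'
from h import *
f=np.load("scene0.npz");P=f["P"];Z=P[...,2]
for lab,(u,v) in dict(jar=(346,213),canister=(503,290),kettle=(580,335),kettletop=(582,318),toaster=(440,370),spoonhandle=(312,258),gripper=(605,190)).items(): print(lab,np.round(P[v,u],3))
k=(Z>.15)&(P[...,0]<1)&(P[...,1]>.2); print('tall',[(np.round(P[k&(P[...,0]<b)&(P[...,0]>=a)].min(0),2),np.round(P[k&(P[...,0]<b)&(P[...,0]>=a)].max(0),2)) for a,b in((.35,.6),(.6,.8))])
best([.6,-.25,.25],np.pi/2+YAW); best([.48,.15,.1],np.radians(130)); best([.48,.15,.1],np.radians(90)); best([.44,-.257,.06],YAW)
E
```

```text
jar [ 0.43  -0.007  0.075]
canister [0.47  0.46  0.128]
kettle [0.538 0.649 0.183]
kettletop [0.518 0.638 0.204]
toaster [0.774 0.496 0.182]
spoonhandle [ 0.565 -0.003  0.012]
gripper [0.114 0.515 0.225]
tall [(array([0.4 , 0.58, 0.15]), array([0.59, 0.77, 0.21])), (array([0.71, 0.43, 0.15]), array([0.8 , 0.7 , 0.19]))]
ik [array([-0.41,  0.42,  1.32, -0.  ,  1.4 ,  1.19]), array([-0.41,  0.42,  1.32, -0.  ,  1.4 , -1.95])]
ik [array([ 0.28,  0.31,  1.89, -0.  ,  0.94,  1.15]), array([ 0.28,  0.31,  1.89, -0.  ,  0.94, -1.99])]
ik [array([ 0.28,  0.31,  1.89, -0.  ,  0.94, -1.29]), array([ 0.28,  0.31,  1.89, -0.  ,  0.94,  1.85])]
ik [array([-0.55,  0.37,  1.93, -0.  ,  0.84, -0.52])]
```

Run:
```python
from h import *
p=[.585,-.252,.27]; o=best(p,np.pi/2+YAW); movep(p,o); wait(.3)
s=sense(); print(s["time"],s["eef_pos"],s["joint_pos"].round(2))
im,P=cloud("wrist"); print(camera_model("wrist")["position"]); cv2.imwrite("pics/w1.png",im); np.savez("w1.npz",im=im,P=P)
```

```text
ik [array([-0.42,  0.39,  1.31, -0.  ,  1.44,  1.18]), array([-0.42,  0.39,  1.31, -0.  ,  1.44, -1.96])]
3.65 [ 0.58509923 -0.25175631  0.26999736] [-0.42  0.39  1.31  0.    1.44  1.18]
[ 0.66486348 -0.25462947  0.43992145]
```

View pics/w1.png

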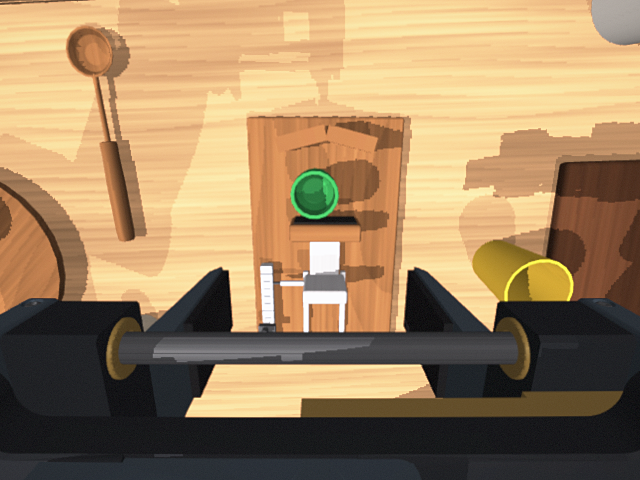

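The wrist view shows the cup at (314,194), the V stop at (326,137), the jaw at (325,230), the paddle at (324,283) with the pointer tip at (280,284), and the marker at (267,327), partly hidden by the gripper.

Run:
```python
from h import *
f=np.load("w1.npz");im=f["im"];P=f["P"];Z=P[...,2];X=P[...,0];Y=P[...,1]
h=cv2.cvtColor(im,cv2.COLOR_BGR2HSV)
g=(h[...,0]>50)&(h[...,0]<85)&(h[...,1]>120)
for a,b in((.072,.083),):
    q=P[g&(Z>a)&(Z<b)]; print('rim',len(q),cv2.minEnclosingCircle(q[:,:2].astype(np.float32)),np.median(q[:,2]))
bs=(Z>.009)&(Z<.021)&(X<.75)&(abs(Y+.26)<.12)&(X>.5); q=P[bs]
print('base',cv2.minAreaRect(q[:,:2].astype(np.float32)),q.min(0),q.max(0))
up=(X>.48)&(X<.72)&(abs(Y+.26)<.1)
for lab,a,b,x0,x1 in(('paddle',.07,.082,.44,.53),('jaw',.055,.067,.53,.6),('V',.055,.066,.62,.72)):
    q=P[(Z>a)&(Z<b)&(X>x0)&(X<x1)&(abs(Y+.26)<.06)&~g]; r=cv2.minAreaRect(q[:,:2].astype(np.float32)); print(lab,len(q),np.round(r[0],4),np.round(r[1],4),r[2],q[:,:2].min(0),q[:,:2].max(0))
for u,v in((281,284),(284,284),(267,327),(267,329),(262,330),(267,300)): print(u,v,P[v,u].round(4),im[v,u])
print("table",np.nanmedian(P[60:100,250:400,2]))
```

```text
rim 533 ((0.6117045879364014, -0.24931024014949799), 0.024780379608273506) 0.07580053228960737
base ((0.5934536457061768, -0.2601805329322815), (0.1807035505771637, 0.19292765855789185), 87.88971710205078) [ 0.50000886 -0.35337376  0.00933756] [ 0.69282807 -0.16703565  0.02098582]
paddle 599 [ 0.4969 -0.2566] [0.0485 0.0156] 88.6530532836914 [ 0.48857488 -0.2808863 ] [ 0.50504418 -0.23222127]
jaw 1344 [ 0.567 -0.259] [0.0793 0.0215] 88.23236846923828 [ 0.55527482 -0.29855805] [ 0.57856185 -0.21908859]
V 1641 [ 0.6535 -0.2656] [0.0538 0.1027] 11.639854431152344 [ 0.62352781 -0.31584522] [ 0.67950935 -0.21003783]
281 284 [ 0.4963 -0.2038  0.0337] [255 255 255]
284 284 [ 0.496  -0.2074  0.0333] [255 255 254]
267 327 [ 0.4387 -0.1824  0.0354] [67 65 65]
267 329 [ 0.4377 -0.1828  0.0387] [41 41 40]
262 330 [ 0.4399 -0.1775  0.0447] [75 73 73]
267 300 [ 0.472  -0.1837  0.0263] [254 253 253]
table -0.0007287364494423798
```

Run:
```python
from h import *
p=np.array([.6115,-.2495,.15]); o=best(p,np.pi/2+YAW); movep(p,o)
p[2]=.045; servo_line(p,v=.12); gripper_close(8); 
s=sense(); print(s["time"],s["eef_pos"],s["gripper_width"],s["wrist_force"])
p[2]=.19; servo_line(p,v=.12)
s=sense(); print(s["time"],s["gripper_width"],s["wrist_force"])
t=np.array([.485,.152,.19]); o=best(t,np.radians(130)); movep(t,o)
s=sense(); print(s["time"],s["eef_pos"],s["gripper_width"],s["joint_pos"].round(2))
im,P=cloud("side"); cv2.imwrite("pics/s2.png",cv2.resize(im[100:400,180:480],None,fx=2,fy=2))
np.savez("s2.npz",im=im,P=P)
```

```text
ik [array([-0.4 ,  0.5 ,  1.45, -0.  ,  1.2 ,  1.2 ]), array([-0.4 ,  0.5 ,  1.45, -0.  ,  1.2 , -1.94])]
6.0 [ 0.6114926  -0.24949811  0.0450251 ] 0.5357380580323401 [-0.04693957 -0.3929811   0.12277523]
7.3583 0.5336123230300447 [ 0.16577597 -0.8072253  -1.09354266]
ik [array([ 0.28,  0.23,  1.75, -0.  ,  1.16,  1.15]), array([ 0.28,  0.23,  1.75, -0.  ,  1.16, -1.99])]
8.9083 [0.48569065 0.15139417 0.19003967] 0.536050067479253 [ 0.28  0.23  1.75 -0.    1.16  1.15]
```

View pics/s2.png

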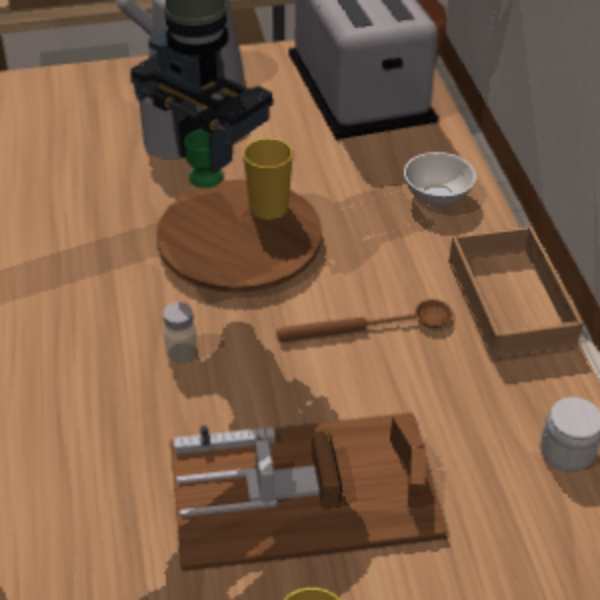

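The cup is held upright over the turntable at (205,160), with the marker at (205,437) on the bar. I'll place the cup now.

Run:
```python
from h import *
t=np.array([.485,.152,.0565]); servo_line(t,v=.1); s=sense(); print(s["eef_pos"],s["wrist_force"])
open_jaws(); wait(.2); t[2]=.22; servo_line(t,v=.15)
p=np.array([.44,-.257,.24]); o=best(p,YAW); movep(p,o); wait(.2)
s=sense(); print(s["time"],s["eef_pos"],s["joint_pos"].round(2),s["gripper_width"])
im,P=cloud("wrist"); print(camera_model("wrist")["position"]); cv2.imwrite("pics/w3.png",im); np.savez("w3.npz",im=im,P=P)
im,P=cloud("scene"); cv2.imwrite("pics/s3.png",cv2.resize(im[160:340,180:460],None,fx=2.8,fy=2.8)); np.savez("s3.npz",im=im,P=P)
```

```text
[0.48548502 0.1521375  0.05706916] [-0.08253239 -0.80735261 -0.01944097]
ik [array([-0.55,  0.2 ,  1.66, -0.  ,  1.28, -0.52])]
14.4 [ 0.4403261  -0.25631829  0.23991263] [-0.55  0.2   1.66  0.    1.28 -0.52] 0.9978726815124467
[ 0.44314221 -0.17679866  0.40989994]
```

View pics/w3.png

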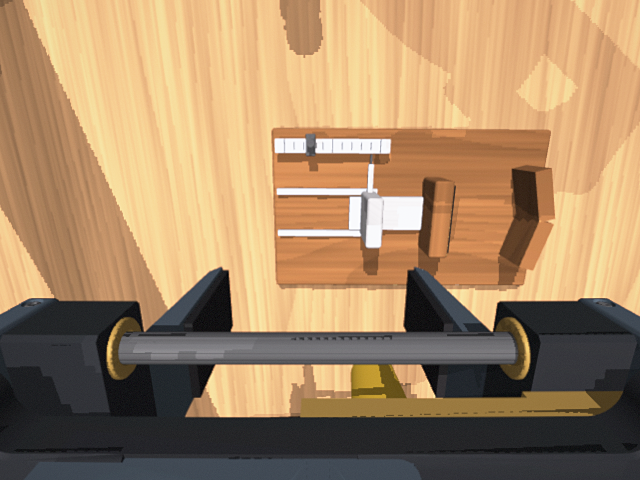

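View pics/s3.png

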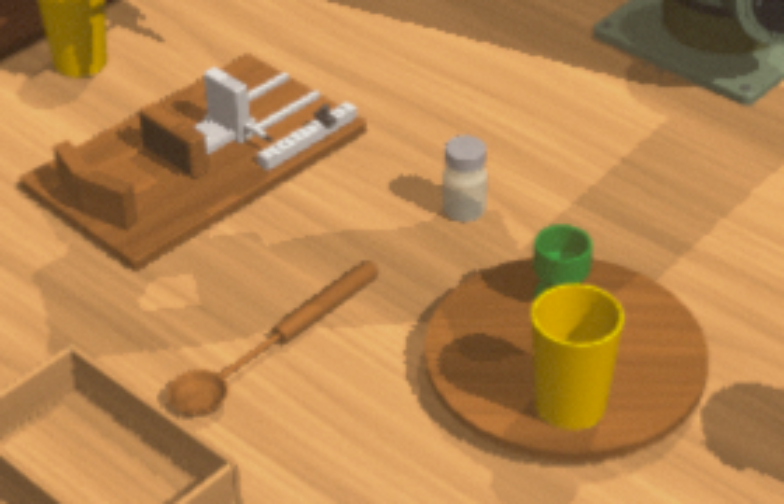

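The cup stands upright on the turntable at (562,260), clear of the tumbler. In the wrist view the marker block is at (311,145), the pointer tip at (371,158) and the paddle at (372,218).

Run:
```python
from h import *
f=np.load("w3.npz");im=f["im"];P=f["P"];Z=P[...,2];X=P[...,0];Y=P[...,1]
C=np.array([.44314221,-.17679866,.40989994])
def at(u,v,z):
    d=P[v,u]-C; return (C+d*(z-C[2])/d[2]).round(4)
g=im.max(2).astype(int)
print(g[132:160,302:322:1][::3]); 
m=np.zeros((480,640),bool); m[128:165,298:326]=True; m&=(g<110)
v,u=np.nonzero(m); print('marker px',u.mean(),v.mean(),u.min(),u.max(),v.min(),v.max())
q=P[m]; print('cloud z rng',np.nanpercentile(q,[5,50,95],axis=0).round(4))
for a in (u.min(),int(round(u.mean())),u.max()): print(at(a,int(v.mean()),.036),at(a,int(v.mean()),.04))
q=P[(Z>.071)&(Z<.082)&(X>.45)&(X<.54)&(abs(Y+.26)<.05)];print('paddle',cv2.minAreaRect(q[:,:2].astype(np.float32)))
q=P[(Z>.026)&(Z<.038)&(X>.48)&(X<.52)&(Y>-.225)&(Y<-.19)]; print('pointer',len(q),np.percentile(q,[2,50,98],axis=0).round(4)); print(at(371,158,.032))
q=P[(Z>.008)&(Z<.07)&(X>.35)&(X<.72)&(abs(Y+.26)<.11)];print('base',cv2.minAreaRect(q[:,:2].astype(np.float32)))
```

```text
[[197 198 198 200 200 200 199 200 200 200 181 173 172 172 171 172 172 171
  169 173]
 [204 206 197 142 110 122 119 115 116 117 119 119 112 129 169 177 178 177
  174 176]
 [222 222 225 173 123 116 116 114 113 112 110 109  95 125 192 208 204 204
  204 204]
 [253 249 255 235 144 112 112 114 116 117 116 109  94 136 251 255 251 250
  250 251]
 [255 209 246 232 146 113 115 116 116 116 117 113  96 117 167 246 255 253
  253 255]
 [255 208 245 233 149  91  77  88  93  90  79  73  81 120 170 244 254 253
  253 255]
 [254 249 255 236 147  90  74  76  75  75  79  70  78 200 253 252 253 253
  253 254]
 [161 165 163 136 117 119 117  89  74  77  79  78  71 109 167 181 186 185
  183 186]
 [144 146 145 143 128 116 117 119 118 120 120 118 124 140 146 147 145 148
  145 145]
 [142 142 141 141 141 142 144 143 144 145 143 145 144 145 143 142 145 144
  143 145]]
marker px 311.18279569892474 148.83870967741936 306 315 136 155
cloud z rng [[ 0.4321 -0.1917  0.0337]
 [ 0.437  -0.1866  0.0351]
 [ 0.4396 -0.176   0.0442]]
[ 0.4311 -0.1846  0.036 ] [ 0.4312 -0.1845  0.04  ]
[ 0.4362 -0.1848  0.036 ] [ 0.4363 -0.1847  0.04  ]
[ 0.4403 -0.1849  0.036 ] [ 0.4403 -0.1848  0.04  ]
paddle ((0.49503183364868164, -0.2561730742454529), (0.04999660328030586, 0.016192713752388954), 87.92709350585938)
pointer 215 [[ 0.4851 -0.2243  0.0264]
 [ 0.4974 -0.2049  0.0333]
 [ 0.5157 -0.1902  0.0353]]
[ 0.4978 -0.1969  0.032 ]
base ((0.5398644208908081, -0.25828808546066284), (0.17879466712474823, 0.3005799353122711), 88.04551696777344)
```

Run:
```python
from h import *
ax=np.array([np.cos(YAW),np.sin(YAW),0]); c=np.array([.496,-.2565,.042])
p=c-.009*ax; o=best(p+[0,0,.06],YAW); movep(p+[0,0,.06],o); servo_line(p,v=.1)
s=sense(); print(s["eef_pos"],s["wrist_force"])
gripper_close(30); wait(.2); s=sense(); print(s["time"],s["eef_pos"],s["gripper_width"]*91,s["wrist_force"])
servo_line(c-.0615*ax,v=.06); wait(.3)
s=sense(); print(s["time"],s["eef_pos"],s["gripper_width"]*91,s["wrist_force"])
im,P=cloud("wrist"); print(camera_model("wrist")["position"]); cv2.imwrite("pics/w4.png",im); np.savez("w4.npz",im=im,P=P,C=camera_model("wrist")["position"])
im,P=cloud("side"); cv2.imwrite("pics/s4.png",cv2.resize(im[200:400,220:420],None,fx=3,fy=3,interpolation=cv2.INTER_CUBIC)); np.savez("s4.npz",im=im,P=P,C=camera_model("side")["position"])
```

```text
ik [array([-0.51,  0.38,  1.78, -0.  ,  0.98, -0.47])]
[ 0.48758615 -0.25659477  0.04289812] [ 0.23306498  0.16645163 -0.23734493]
17.2167 [ 0.48868135 -0.25635358  0.04213753] 15.698047141412093 [ 5.32959748  0.93221678 -1.71454531]
18.5417 [ 0.43744635 -0.25443376  0.04214293] 16.025102861187072 [ 9.61011839  2.16325484 -4.75633042]
[ 0.43955698 -0.17473866  0.21203564]
```

View pics/w4.png

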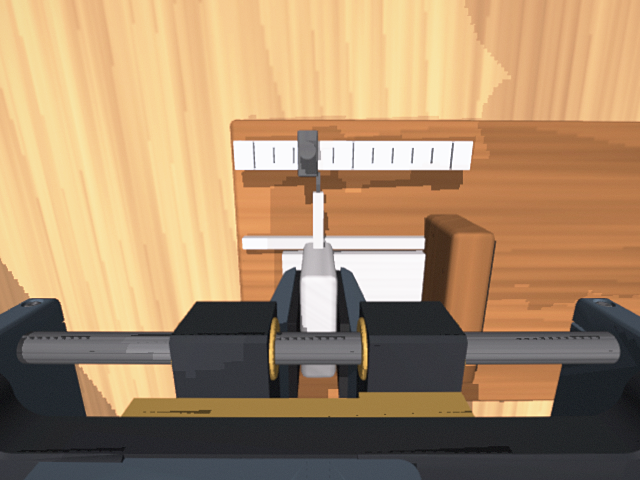

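View pics/s4.png

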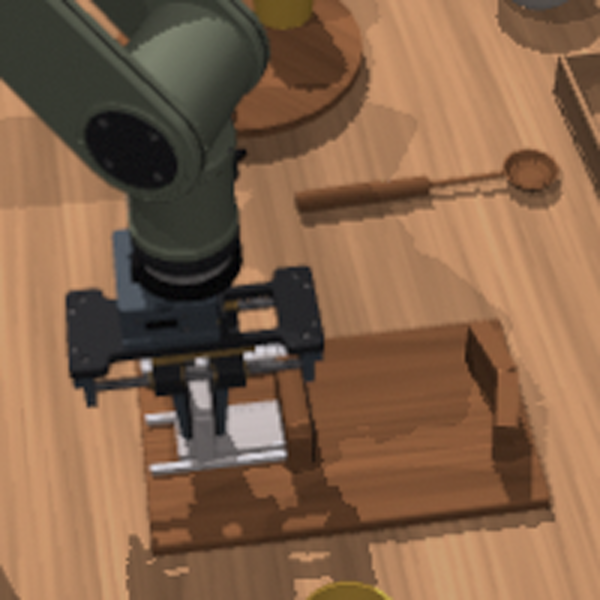

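The wrist view shows the marker block centred near (308,152), about 19 px wide, and the pointer tip at (319,180). The pointer is about 5 mm short, partly because the arm yields to the spring. I'll measure that and correct it.

```bash
cat >> h.py <<'E'
def check(tag):
    C=np.array(camera_model("wrist")["position"]); im,P=cloud("wrist"); g=im.max(2).astype(int)
    return ana(im,P,C,tag)
def ana(im,P,C,tag):
    g=im.max(2).astype(int); Z=P[...,2]
    ax=np.array([np.cos(YAW),np.sin(YAW),0])
    def at(u,v,z):
        d=P[v,u]-C; return C+d*(z-C[2])/d[2]
    rows=[]
    for v in range(144,168,3):
        u=np.nonzero(g[v,270:360]<150)[0]+270
        if len(u): rows.append((v,u.min(),u.max()))
    uc=int(round(np.median([(a+b)/2 for _,a,b in rows]))); mk=at(uc,155,np.nanmedian(Z[150:158,uc-4:uc+5]))
    M=np.isfinite(Z)&(Z>.027)&(Z<.039); M[:182]=0; M[192:]=0; M[:,:270]=0; M[:,360:]=0
    # pointer stub rows just below marker
    v,u=np.nonzero(M); pu=int(round(np.median(u))); pt=at(pu,187,.032)
    print(tag,rows[:3],'marker',mk.round(4),'ptr px',pu,len(u),u.min(),u.max(),pt.round(4),'ptr-marker along x mm',1e3*(pt-mk)@ax)
    return im
E
python3 - <<'E'
from h import *
f=np.load("w4.npz"); ana(f["im"],f["P"],f["C"],"w4")
print(f["im"].max(2)[176:200:4,306:332])
E
```

```text
w4 [(144, np.int64(298), np.int64(353)), (147, np.int64(298), np.int64(353)), (150, np.int64(293), np.int64(353))] marker [ 0.4435 -0.1825  0.027 ] ptr px 318 46 313 322 [ 0.4399 -0.1979  0.032 ] ptr-marker along x mm -3.0869489204515927
[[ 78  79  76  79  79  79  79  77  81  79  95 100 112 121 118 116 118 118
  115 118 118 118 117 120 117 117]
 [117 117 117 118 118 117 116 117 117 118 115 122 121 120 118 117 118 115
  117 116 115 117 117 117 119 116]
 [121 119 120 122 120 123 120 119 121 122 113 112 110 112 118 121 120 122
  119 119 119 121 123 122 122 120]
 [121 124 123 121 122 124 122 122 123 123 107 101 104 103 116 121 122 122
  122 123 121 124 121 124 124 123]
 [121 123 125 123 123 120 123 187 209 207 168 149 148 153 193 205 211 207
  204 205 206 203 203 204 205 205]
 [118 120 120 121 119 115 128 248 255 249 248 248 248 248 248 251 255 193
  112 118 183 203 201 199 198 199]]
```

```bash
cat >> h.py <<'E'
def ana(im,P,C,tag):
    Z=P[...,2]; ax=np.array([np.cos(YAW),np.sin(YAW),0])
    M=(Z>.0325)&(Z<.05); M[:128]=0; M[172:]=0; M[:,:250]=0; M[:,400:]=0; M=cv2.morphologyEx(M.astype(np.uint8),cv2.MORPH_OPEN,np.ones((3,3)))>0
    m=P[M]; T=(Z>.026)&(Z<.038); T[:182]=0; T[198:]=0; T[:,:270]=0; T[:,370:]=0
    p=P[T]; f=lambda q:np.round(1e3*np.percentile(q@ax,[3,50,97]),1)
    um=np.nonzero(M)[1]; up=np.nonzero(T)[1]
    print(tag,'marker px',um.min(),um.max(),f(m),'n',len(m),'ptr px',up.min(),up.max(),f(p),len(p)); return im
E
python3 - <<'E'
from h import *
f=np.load("w4.npz"); ana(f["im"],f["P"],f["C"],"w4")
ax=np.array([np.cos(YAW),np.sin(YAW),0]); c=np.array([.496,-.2565,.042])
servo_line(c-.0665*ax,v=.04); wait(.4)
s=sense(); print(s["time"],s["eef_pos"],s["gripper_width"]*91,s["wrist_force"])
im=check("w5"); cv2.imwrite("pics/w5.png",cv2.resize(im[100:260,200:440],None,fx=3,fy=3,interpolation=cv2.INTER_CUBIC))
E
```

```text
w4 marker px 297 317 [436.5 441.3 446. ] n 857 ptr px 313 322 [444.  446.5 448.5] 105
19.3167 [ 0.43254655 -0.2542717   0.04213562] 16.007133789721564 [10.73862645  3.11289082 -4.76474393]
w5 marker px 307 327 [436.4 441.2 446. ] n 859 ptr px 313 322 [439.1 441.4 443.6] 106
```

View pics/w5.png

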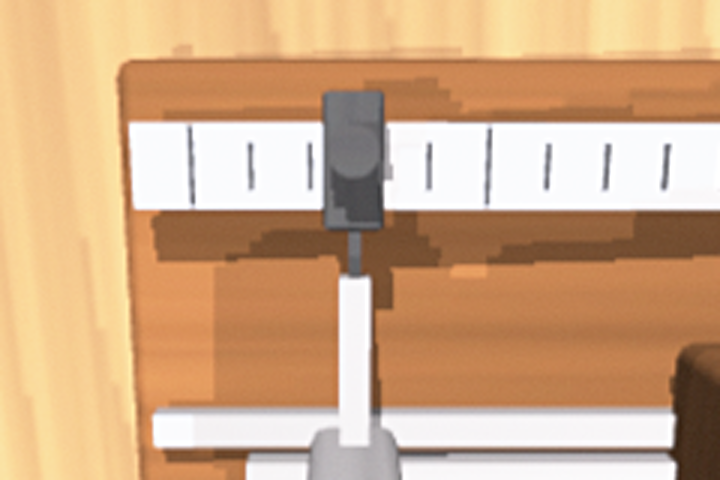

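The pointer tip at (354,250) is centred on the marker block, which spans 323–384, and the marker hasn't moved. I'll check the cup and that the pull holds steady, then hand in.

Run:
```python
from h import *
im,P=cloud("scene"); h=cv2.cvtColor(im,cv2.COLOR_BGR2HSV); Z=P[...,2]
g=(h[...,0]>50)&(h[...,0]<85)&(h[...,1]>120)&(Z>.075)&(Z<.1)&(abs(P[...,0]-.5)<.1)&(P[...,1]>0)
q=P[g]; print(len(q),cv2.minEnclosingCircle(q[:,:2].astype(np.float32)),np.percentile(q[:,2],98))
wait(1); check("w6"); s=sense(); print(s["time"],s["eef_pos"]); finish_job()
```

```text
87 ((0.504266619682312, 0.4478209316730499), 0.3212605118751526) 0.09063868051105221
w6 marker px 307 327 [436.4 441.2 446. ] n 858 ptr px 313 322 [439.1 441.2 443.7] 105
20.4667 [ 0.43259099 -0.25428166  0.04215407]
the job is handed in; nothing more can be done
```

The egg cup is on the turntable, and the arm is holding the jaw handle with its pointer lined up on the marker. I handed the job in at about 20.5 s of the 64 s limit; it gives no verdict.

- **Egg cup:** I lifted it out of the holder and stood it at about (0.485, 0.152), on the far side of the turntable from the tumbler. The picture taken after release shows it upright and clear of the tumbler.
- **Jaw handle:** I gripped the paddle across its thickness at 30 N and pulled. The first pull stopped about 5 mm short, partly because the arm gave way to the spring, so I pulled a further 5 mm.
- **Pointer and marker:** The last two checks, 1 s apart, put the pointer within about 0.2 mm of the marker's centre along the holder, and the marker had not moved. The block is only ±5 mm, and the calibration is good to about 2 mm.
- **Failed check:** My final numeric check of the cup's position was no use. The colour mask also picked up stray pixels far away, giving a meaningless 0.32 m circle. The height it gave (about 0.09 m) does match the cup's expected 0.087 m, but its placement rests on the earlier picture.
- **Not re-checked:** I did not measure the other objects again at the end. No move went near them.

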